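# Take the terracotta mosaic panel off its keyhole studs and pack it

## Task

Two mosaic sample panels hang by keyholes on the studs of the wooden stand. Take the terracotta one with the red grip tab: slide it up until its stud heads stand in the wide ends of the keyholes, draw it off the studs, and lower it upright, tab up, into the open wooden crate before letting go. Leave the blue panel hanging where it is.

Things in the scene. Friction and masses are not known exactly. Their poses are not given: they have to be found in the camera images.
- panel_red: Loose 0.35 kg plywood panel 180 wide (y), 125 high (z), 10 mm thick (x), terracotta/cream mosaic mid +x face (+5 mm). Red grip tab on top: y 60, x 14 mm, z 130 to 185 mm. Origin: middle of lower edge, z up. Keyholes at y = -60, +60 mm: 10 mm slot, top at z 107, down into a 40 mm hole centred z 66. Hung at the slot tops: raise 38 mm (28 to 46) to free the heads, then draw off along the stand's +x.
- panel_blue: The other panel, same shape, size and axes as the terracotta one and hung the same way beside it, but with a blue and slate mosaic and a blue grip tab. To be left hanging. Which of the two hangs on the left or right changes.
- rail: Fixed stand: upright board 18 (x) by 410 (y) by 145 mm high, feet on its -x side. Origin: middle of its underside. Panels hang on its +x face (x = 9 mm, away from the robot) at y = -102.5 and +102.5 mm, lower edges 25 mm above the table, tabs above the board. Studs along +x, 129 mm up, at 60 mm either side of each panel's middle: necks 6 mm, heads 20 mm across, ending 20 mm off the face.
- crate: Fixed open wooden packing crate, outside 66 (x) by 246 (y) by 100 mm high, walls and floor 8 mm: one bay, 50 mm along x, 230 mm along y. Origin: centre of its underside, on the table. The panel stands on the bay's floor, its width along the crate's y, mosaic to either side; it may lean on a wall.
Mind the look-alikes: they are no part of the job. Leave any pink or purple look-alike of the panel_red alone.

How it is judged:
On the way, in this order (a step that is already met when the one before it is completed fails the run):
1. the terracotta panel is slid up at least 25 mm while still on the studs (z of panel_red in the frame of rail above 0.05 m and x of panel_red in the frame of rail below 0.03 m), for 0.05 s.
2. the terracotta panel is off the studs, in front of their heads (x of panel_red in the frame of rail above 0.035 m), for 0.05 s.
At the end, for the whole second after the job is handed in: The terracotta panel stands in the crate bay, tab up, within 0.5 rad of upright (may lean on a wall), origin below 25 mm over the table and within 25 mm (x) and 35 mm (y) of the crate centre, released, at rest; the blue panel hangs within 20 mm of its start (x of panel_red in the frame of crate between -0.025 and 0.025 m and y of panel_red in the frame of crate between -0.035 and 0.035 m and height (world z) of panel_red below 0.025 m and angle between panel_red's own z axis and vertical below 0.5 rad and linear speed of panel_red below 0.03 m/s and distance of panel_blue from where it was at the start of the episode below 0.02 m); the robot touches nothing.
It fails at once if the blue panel is knocked or moved by more than 30 mm (distance of panel_blue from where it was at the start of the episode above 0.03 m).
It fails at once if the terracotta panel is let go more than about 40 mm above the crate's floor (horizontal distance between panel_red and crate below 0.12 m and height (world z) of panel_red above 0.05 m and contact force between panel_red and the fingers below 0.05 N).
It also fails if it takes over 43 s, if anything falls off the work surface, if the arm or the gripper's body presses on something with over 40 N, if the wrist force passes 120 N, or if a joint passes its speed limit or range.

## Robot

A 6-joint arm with a two-finger parallel gripper is mounted at the origin on the work surface. World frame = base frame: x ahead of the robot, y to its left, z up, the work surface at z = 0. Lengths are in m, angles in rad, forces in N, time in s.
With the tool pointing down it reaches from about 0.4 to 0.825 m from the base axis. Payload 7 kg.
Tool frame: the origin (TCP) lies at the centre of the arm's flange, where the gripper is bolted on; the fingertips stand 178 mm ahead of it and the grasp point (between the pads) lies arm.tcp_to_grasp ahead of it (arm.tcp_to_grasp is the distance from the TCP to the grasp point, in m); z points along the fingers, y is the direction in which the jaws open and shut (so a half turn about z gives the same grasp; the last joint's range is limited). The gripper opens to 88 mm and grips with 3 to 60 N. Pads are 19 mm wide; open, the fingers measure 130 mm over their backs; the gripper's body (78 mm by 193 mm) begins 47 mm behind the grasp point.
Start: joints at [1.505, 0.359, 0.012, 0, -1.224, -0.288], TCP at [0.234, 0.633, 0.405] pointing down, gripper open.
Joint ranges: [-3.07, 3.07], [-1.43, 2.12], [-1.02, 1.25], [-3.03, 1.67], [-3.05, -0], [-3.03, 3.03]. Speed limits (rad/s): [2.39, 2.39, 3.01, 3.14, 3.14, 3.14].

## Interface

Orientations are given as [roll, pitch, yaw] about the fixed x, y, z axes, in that order (R = Rz(yaw) Ry(pitch) Rx(roll)).
In Python, from station import arm gives the robot as it stands.
- The arm moves only by the tool move_arm, never from a script. Its argument "deltas" is a list of rows, each a list of 6 numbers: the shift along the world's x, y, z in mm, then the turn, a rotation vector about the world's x, y, z in degrees. In form: [[tx, ty, tz, ax, ay, az], ...]. A call has exactly 5 rows; each row shifts and turns the commanded pose from where the row before left it; what a row does not reach is not made up. A row lasts 1/12 s, in which the tool goes at most 41.7 mm and 7.16 degrees, less where a joint would pass 70% of its speed; a pose out of reach is approached as far as the arm can. A call with a gripper value outside its range is refused whole. "claw" is the closure in counts, from 0 (fully open) to 255 (shut), set as the call begins (left out, the last holds). The fingers move at their own pace and stop on an object; "squeeze" is the grip in N (left out, the last holds). Time passes only in rows, so rows that do not move let the fingers close, or fill a call up. It gives the time, the measured TCP pose, the force and the opening at its end, in the units of the state.
- arm.get_state(): the state, without advancing time (a new reading comes with each control period).
- arm.grab_frame(name): name is "scene" or "top"; returns the picture (480x640x3 uint8, red, green, blue); there is no depth.
- arm.calibration(name): a dict with "intrinsics" (3x3 intrinsics, pixels), "k1" (the pictures are not rectified: a ray, as slopes to the right and down, at radius r is drawn at 1 + k1 r^2 times it, then the intrinsics apply), "T" (4x4, takes a point from camera to world coordinates). Camera axes: x right, y up, looking along -z (the intrinsics and any distortion apply to the point x, -y, -z); pixel columns grow to the right and rows downward; lengths in m; the calibration is good to about 2 mm. A picture is of the moment at which its call begins. calibration takes no time and is no camera call.
- arm.job_done(): hands the job in, once; it reports no verdict.
Trained networks look in the newest picture that a camera, given by its name, has taken for a name from the list of things; names that differ only in an ending like _2 or _b are one class to them, and where a whole thing is asked for, a point or a joint stands for the part that bears it (a point fixed in the world has none). Each returns a list of dicts, best first, with "score" (0 to 1); they miss things now and then, are a little off and sometimes report something else, mostly with a low value. They report only what shows in the picture. A call takes as long as a camera call. They do not tell look-alikes from the thing itself.
- arm.spot_in(thing, camera): "xy" ([column, row] in pixels, amid what is visible of it).
- arm.masks_of(thing, camera): "pixels" (480x640 bool, what is visible of it) and "xy" ([column, row] in pixels, amid what is visible of it).
- arm.spot_point(thing, camera): "xy" ([column, row] in pixels: a listed point, or the origin of a listed thing).
The state is a dict: "t": time; "q": joint angles; "qd": joint speeds; "joint_efforts": joint torques, N m; "eef_pos": TCP position; "ee_rot": TCP orientation; "force": force on the tool from outside, world axes, zero at the start; "moment": the same for the moment, N m; "width": finger opening in m.
Only numpy, scipy, OpenCV 4.12 (cv2) and the standard library are available. Lean on these libraries where they do the work, as an engineer would, in place of code of your own. Each camera call takes 0.05 s, during which the arm holds its last target. There are 200 camera calls.

## Working session

There is one attempt and no reset: what is moved stays moved. The work goes in short steps, Python scripts to look and compute and a tool call to move; the robot and the scene stay as the last step left them, time stands still between calls to the robot, and variables do not carry over. Pictures are saved under pics/ and viewed, about 8 in all and at most 12, crops included, and the job is handed in when it is done.

Besides the shell and the picture viewer there is one more tool, called after "Request:" by a JSON object that holds its "fn" and its "kwargs", one argument or row to a line. move_arm: Moves the arm, as the interface text tells. Its arguments: {"type":"object","properties":{"deltas":{"type":"array","items":{"type":"array","items":{"type":"number"}}},"claw":{"type":"number"},"squeeze":{"type":"number"}},"required":["deltas"]}

```bash
mkdir -p pics; ls; python3 - <<'E'
from station import arm
import cv2,numpy as np
s=arm.get_state();print({k:np.round(v,3).tolist() for k,v in s.items()},arm.tcp_to_grasp)
for c in("scene","top"):
    im=arm.grab_frame(c);cv2.imwrite(f"pics/{c}0.png",im[:,:,::-1])
    k=arm.calibration(c);print(c,np.round(k["intrinsics"],1).tolist(),k["k1"],np.round(k["T"],3).tolist())
    for t in("panel_red","panel_blue","rail","crate"):
        print(t,[(np.round(d["xy"]).tolist(),round(d["score"],2)) for d in arm.spot_point(t,c)],[(np.round(d["xy"]).tolist(),round(d["score"],2),int(d["pixels"].sum())) for d in arm.masks_of(t,c)])
E
```

```text
pics
{'t': 0.0, 'q': [1.505, 0.359, 0.011, -0.0, -1.224, -0.288], 'qd': [0.003, 0.001, 0.0, -0.0, -0.001, -0.0], 'joint_efforts': [-0.0, -58.272, 29.304, 6.996, 0.007, -0.0], 'eef_pos': [0.234, 0.633, 0.404], 'ee_rot': [3.14, -0.0, -0.354], 'force': [0.004, -0.912, 0.283], 'moment': [0.059, 0.01, -0.012], 'width': 0.088} 0.1593
scene [[556.5, 0.0, 322.8], [0.0, 556.5, 226.7], [0.0, 0.0, 1.0]] -0.017503226918508884 [[0.473, -0.5, 0.725, 1.269], [0.881, 0.284, -0.379, -0.426], [-0.016, 0.818, 0.575, 0.728], [0.0, 0.0, 0.0, 1.0]]
panel_red [([405.0, 177.0], 0.9), ([222.0, 258.0], 0.87), ([379.0, 260.0], 0.8)] [([215.0, 228.0], 0.83, 2793), ([408.0, 151.0], 0.7, 2389), ([382.0, 227.0], 0.68, 5075)]
panel_blue [([462.0, 235.0], 0.73), ([213.0, 334.0], 0.48)] [([473.0, 202.0], 0.7, 4240), ([380.0, 229.0], 0.49, 4958)]
rail [([421.0, 254.0], 0.63)] [([412.0, 229.0], 0.68, 3348)]
crate [([214.0, 336.0], 0.79)] [([208.0, 316.0], 0.95, 10229)]
top [[609.7, 0.0, 319.0], [0.0, 609.7, 250.4], [0.0, 0.0, 1.0]] -0.12469814108847435 [[0.022, 0.994, -0.107, 0.288], [-1.0, 0.023, 0.011, 0.015], [0.013, 0.106, 0.994, 1.208], [0.0, 0.0, 0.0, 1.0]]
panel_red [([409.0, 287.0], 0.9), ([147.0, 323.0], 0.75), ([280.0, 182.0], 0.63)] [([275.0, 166.0], 0.94, 1104), ([134.0, 322.0], 0.92, 2689), ([157.0, 153.0], 0.46, 1025)]
panel_blue [([172.0, 172.0], 0.73), ([226.0, 186.0], 0.65)] [([156.0, 158.0], 0.94, 989)]
rail [([229.0, 188.0], 0.67), ([176.0, 172.0], 0.55)] [([221.0, 180.0], 0.93, 6676)]
crate [([459.0, 190.0], 0.69)] [([466.0, 184.0], 0.65, 6218)]
```

View pics/scene0.png

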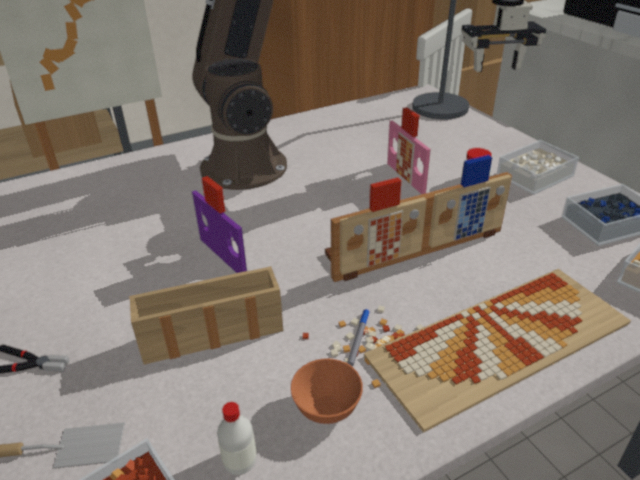

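View pics/top0.png

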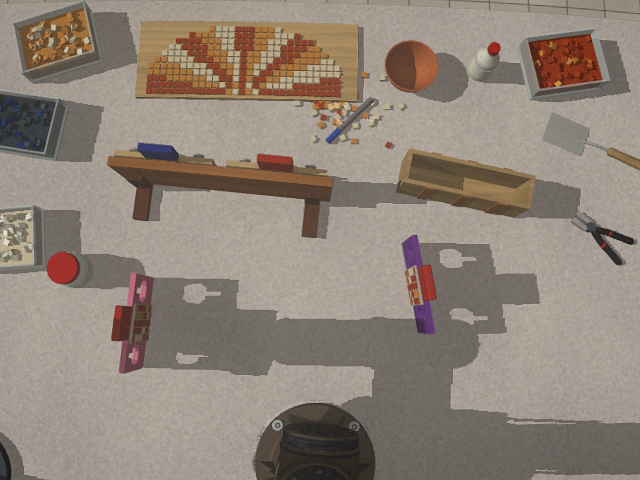

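The scene view shows the rail in front with the terracotta panel (tab at 385,194) beside the blue one (477,170), and the crate at (208,316). The pink and purple look-alikes stand nearer the robot. In the top view the red tab is at (275,162), the crate at (466,183) and the purple panel at (418,285). I'll zoom in for corners.

```bash
python3 - <<'E'
import cv2,numpy as np
im=cv2.imread("pics/top0.png")
f=lambda c:cv2.resize(c,None,fx=3,fy=3,interpolation=cv2.INTER_CUBIC)
a=f(im[130:240,100:340]);b=f(im[140:225,390:545])
o=np.zeros((585,720,3),np.uint8);o[:330]=a;o[330:585,:465]=b
cv2.imwrite("pics/z1.png",o)
E
```

```text
(no output)
```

View pics/z1.png

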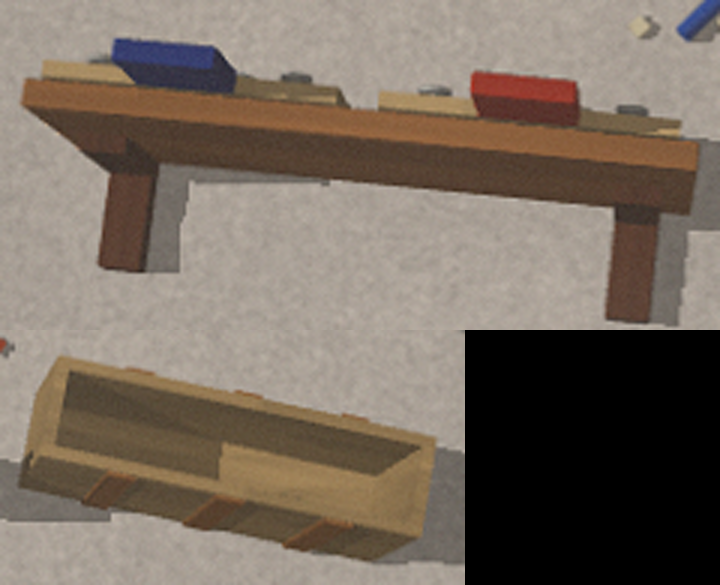

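```bash
cat > h.py <<'E'
import numpy as np,cv2
from station import arm
from scipy.optimize import least_squares
def proj(c,P):
    k=arm.calibration(c);T=k["T"];p=(np.asarray(P,float)-T[:3,3])@T[:3,:3]
    s=np.c_[p[:,0],-p[:,1]]/-p[:,2:];s*=1+k["k1"]*(s**2).sum(1)[:,None]
    K=k["intrinsics"];return s@K[:2,:2].T+K[:2,2]
def world(xyt,L):
    c,s=np.cos(xyt[2]),np.sin(xyt[2]);L=np.asarray(L,float)
    return np.c_[xyt[0]+c*L[:,0]-s*L[:,1],xyt[1]+s*L[:,0]+c*L[:,1],L[:,2]]
def fit(obs,L,x0):  # obs {cam:(pix)}; L {cam:pts}
    r=least_squares(lambda v:np.concatenate([(proj(c,world(v,L[c]))-obs[c]).ravel() for c in obs]),x0)
    return r.x,r.fun
E
python3 - <<'E'
from h import *
A=lambda z:np.array(z)/3+[100,130]
B=lambda z:(np.array(z)-[0,330])/3+[390,140]
x,f=fit({"top":A([(24,80),(24,104),(698,142),(695,168)])},{"top":[(.009,.205,.145),(-.009,.205,.145),(.009,-.205,.145),(-.009,-.205,.145)]},[.6,.1,0]);print("rail",x.round(4),f.round(1))
L=[(.033,.123,.1),(.033,-.123,.1),(-.033,-.123,.1),(-.033,.123,.1)]
y,f=fit({"top":B([(62,356),(436,437),(420,535),(30,447)])},{"top":L},[.6,-.3,0]);print("crate",y.round(4),f.round(1))
print("scene rim",proj("scene",world(y,L)).round())
for s in(1,-1):
  t=[(a,s*.1025+b,.21) for a in(.021+.0,.007) for b in(.03,-.03)]
  print(s,"tab top zoom",((proj("top",world(x,[(a+.009-.009,b,z) for a,b,z in t]))-[100,130])*3).round(),proj("scene",world(x,t)).round())
E
```

```text
rail [ 0.5408  0.1851 -0.0755] [-0.2 -1.  -1.6  0.7  0.8 -0.5  0.9  0.7]
crate [ 0.5504 -0.277  -0.1926] [-1.5 -1.8 -0.3 -0.2 -0.6  0.6  2.4  1.4]
scene rim [[281. 290.]
 [130. 323.]
 [129. 296.]
 [272. 267.]]
1 tab top zoom [[113.  38.]
 [217.  47.]
 [110.  62.]
 [213.  71.]] [[493. 157.]
 [467. 164.]
 [488. 154.]
 [463. 161.]]
-1 tab top zoom [[471.  70.]
 [578.  81.]
 [469.  95.]
 [575. 105.]] [[402. 180.]
 [373. 188.]
 [398. 177.]
 [369. 184.]]
```

Request:
{"fn": "move_arm", "kwargs": {
  "deltas": [
    [10, -25, 12, 0, 0, -3.7],
    [15, -28, 12, 0, 0, -3.7],
    [15, -28, 12, 0, 0, -3.7],
    [16, -28, 6, 0, 0, -3.7],
    [16, -28, 6, 0, 0, -3.7]
  ],
  "claw": 0,
  "squeeze": 30
}}

```text
t: 1.32
eef_pos: [0.3063, 0.4949, 0.4535]
ee_rot: [-3.141, 0.0, -0.679]
force: [0.3, -0.2, 0.1]
width: 0.0873
```

Request:
{"fn": "move_arm", "kwargs": {
  "deltas": [
    [16, -28, 0, 0, 0, -3.7],
    [16, -28, 0, 0, 0, -3.7],
    [16, -28, 0, 0, 0, -3.7],
    [16, -28, 0, 0, 0, -3.7],
    [16, -28, 0, 0, 0, -3.7]
  ]
}}

```text
t: 1.73
eef_pos: [0.3863, 0.3546, 0.453]
ee_rot: [-3.141, 0.0, -1.002]
force: [1.3, -0.2, -0.4]
width: 0.0877
```

Request:
{"fn": "move_arm", "kwargs": {
  "deltas": [
    [16, -28, 0, 0, 0, -3.7],
    [16, -28, 0, 0, 0, -3.7],
    [16, -28, 0, 0, 0, -3.7],
    [16, -28, 0, 0, 0, -3.7],
    [16, -28, 0, 0, 0, -3.7]
  ]
}}

```text
t: 2.15
eef_pos: [0.4663, 0.2146, 0.4531]
ee_rot: [-3.141, 0.0, -1.325]
force: [0.6, 0.5, 1.0]
width: 0.0879
```

Request:
{"fn": "move_arm", "kwargs": {
  "deltas": [
    [16, -28, 0, 0, 0, -3.7],
    [16, -28, 0, 0, 0, -3.7],
    [16, -28, 0, 0, 0, -3.7],
    [17, -27, 0, 0, 0, -3.7],
    [17, -22, 0, 0, 0, -3.7]
  ]
}}

```text
t: 2.57
eef_pos: [0.5483, 0.0812, 0.4531]
ee_rot: [-3.141, 0.0, -1.649]
force: [0.5, 1.2, -0.4]
width: 0.0877
```

Request:
{"fn": "move_arm", "kwargs": {
  "deltas": [
    [-1, 0, -25, 0, 0, 0],
    [0, 1, -30, 0, 0, 0],
    [0, 0, -28, 0, 0, 0],
    [0, 0, -20, 0, 0, 0],
    [0, 0, -8, 0, 0, 0]
  ]
}}

```text
t: 2.98
eef_pos: [0.546, 0.0836, 0.3386]
ee_rot: [3.138, -0.002, -1.646]
force: [0.2, -0.8, -0.3]
width: 0.0881
```

```bash
python3 - <<'E'
from h import *
f=lambda c:cv2.resize(c[:,:,::-1],None,fx=3,fy=3,interpolation=cv2.INTER_CUBIC)
a=arm.grab_frame("scene");b=arm.grab_frame("top")
cv2.imwrite("pics/g1.png",np.vstack([f(a[115:215,310:520]),f(b[110:205,180:390])]))
E
```

```text
(no output)
```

View pics/g1.png

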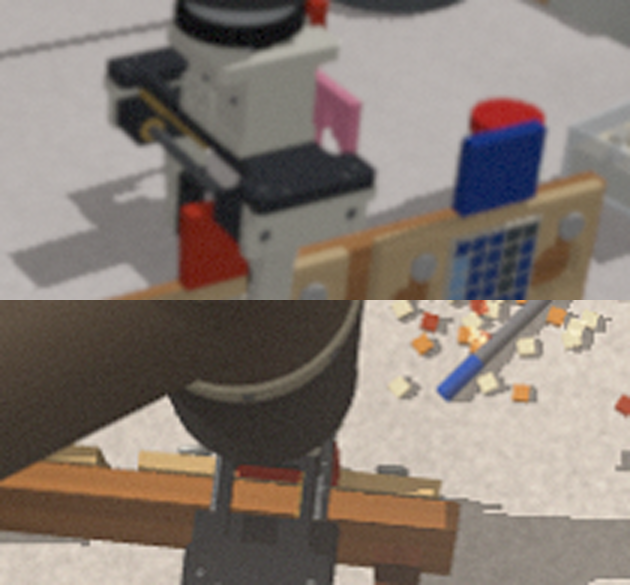

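The jaws straddle the red tab along the rail's x, with the tab between the two fingers and the blue panel clear. Now I'll close on it.

Request:
{"fn": "move_arm", "kwargs": {
  "deltas": [
    [0, 0, 0, 0, 0, 0],
    [0, 0, 0, 0, 0, 0],
    [0, 0, 0, 0, 0, 0],
    [0, 0, 0, 0, 0, 0],
    [0, 0, 0, 0, 0, 0]
  ],
  "claw": 255,
  "squeeze": 30
}}

```text
t: 3.5
eef_pos: [0.547, 0.0842, 0.3425]
ee_rot: [-3.14, 0.001, -1.645]
force: [0.8, 0.5, 0.0]
width: 0.0599
```

Request:
{"fn": "move_arm", "kwargs": {
  "deltas": [
    [0, 0, 0, 0, 0, 0],
    [0, 0, 0, 0, 0, 0],
    [0, 0, 0, 0, 0, 0],
    [0, 0, 0, 0, 0, 0],
    [0, 0, 0, 0, 0, 0]
  ]
}}

```text
t: 3.92
eef_pos: [0.5469, 0.0842, 0.3416]
ee_rot: [3.142, -0.0, -1.645]
force: [-0.1, 0.7, -0.3]
width: 0.0269
```

Request:
{"fn": "move_arm", "kwargs": {
  "deltas": [
    [0, 0, 0, 0, 0, 0],
    [0, 0, 0, 0, 0, 0],
    [0, 0, 0, 0, 0, 0],
    [0, 0, 0, 0, 0, 0],
    [0, 0, 0, 0, 0, 0]
  ]
}}

```text
t: 4.33
eef_pos: [0.5468, 0.0841, 0.3416]
ee_rot: [3.141, -0.0, -1.645]
force: [-0.9, 0.3, -0.8]
width: 0.0138
```

Request:
{"fn": "move_arm", "kwargs": {
  "deltas": [
    [0, 0, 4, 0, 0, 0],
    [0, 0, 8, 0, 0, 0],
    [0, 0, 9, 0, 0, 0],
    [0, 0, 9, 0, 0, 0],
    [0, 0, 6, 0, 0, 0]
  ]
}}

```text
t: 4.75
eef_pos: [0.5469, 0.0842, 0.3793]
ee_rot: [-3.141, 0.0, -1.645]
force: [-0.1, -0.3, -3.0]
width: 0.0141
```

Request:
{"fn": "move_arm", "kwargs": {
  "deltas": [
    [0, 0, 2, 0, 0, 0],
    [0, 0, 0, 0, 0, 0],
    [0, 0, 0, 0, 0, 0],
    [0, 0, 0, 0, 0, 0],
    [0, 0, 0, 0, 0, 0]
  ]
}}

```text
t: 5.17
eef_pos: [0.5467, 0.0841, 0.3792]
ee_rot: [3.141, -0.0, -1.645]
force: [0.1, -0.2, -3.4]
width: 0.0139
```

```bash
python3 - <<'E'
from h import *
a=arm.grab_frame("scene")
cv2.imwrite("pics/g2.png",cv2.resize(a[120:290,310:530,::-1],None,fx=3,fy=3,interpolation=cv2.INTER_CUBIC))
E
```

```text
(no output)
```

View pics/g2.png

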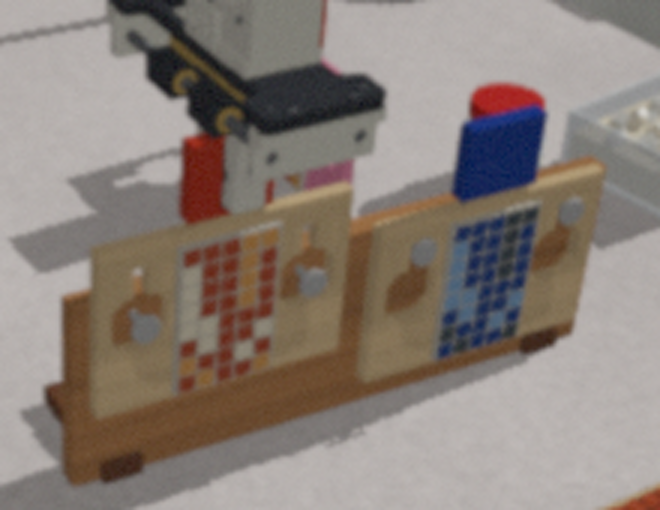

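The panel is raised 38 mm and its stud heads appear in the wide holes, around (145,325) and (312,280). Wrist load is 3.4 N, about the panel's weight, so I'll draw it off.

Request:
{"fn": "move_arm", "kwargs": {
  "deltas": [
    [3, -0.2, 0, 0, 0, 0],
    [4, -0.3, 0, 0, 0, 0],
    [4, -0.3, 0, 0, 0, 0],
    [4, -0.3, 0, 0, 0, 0],
    [3, -0.2, 0, 0, 0, 0]
  ]
}}

```text
t: 5.63
eef_pos: [0.5655, 0.0828, 0.3795]
ee_rot: [-3.142, -0.0, -1.645]
force: [-0.2, 0.4, -3.6]
width: 0.0139
```

Request:
{"fn": "move_arm", "kwargs": {
  "deltas": [
    [6, -0.5, 0, 0, 0, 0],
    [8, -0.6, 0, 0, 0, 0],
    [10, -0.8, 0, 0, 0, 0],
    [12, -0.9, 0, 0, 0, 0],
    [10, -0.8, 0, 0, 0, 0]
  ]
}}

```text
t: 6.05
eef_pos: [0.6123, 0.0792, 0.3796]
ee_rot: [-3.141, -0.0, -1.645]
force: [0.2, 0.5, -4.8]
width: 0.0138
```

Request:
{"fn": "move_arm", "kwargs": {
  "deltas": [
    [2, 0, 12, 0, 0, 0],
    [0, -4, 18, 0, 0, 0],
    [0, -10, 20, 0, 0, 0],
    [0, -18, 18, 0, 0, 0],
    [0, -25, 12, 0, 0, -0.7]
  ]
}}

```text
t: 6.47
eef_pos: [0.6139, 0.0226, 0.4615]
ee_rot: [-3.14, 0.001, -1.656]
force: [0.9, 0.8, -4.0]
width: 0.0138
```

Request:
{"fn": "move_arm", "kwargs": {
  "deltas": [
    [0, -28, 0, 0, 0, -1],
    [-4, -28, 0, 0, 0, -1],
    [-6, -28, 0, 0, 0, -1],
    [-8, -28, 0, 0, 0, -1],
    [-8, -28, 0, 0, 0, -1]
  ]
}}

```text
t: 6.88
eef_pos: [0.5871, -0.1193, 0.4595]
ee_rot: [3.141, -0.0, -1.746]
force: [0.6, 0.1, -4.7]
width: 0.0138
```

Request:
{"fn": "move_arm", "kwargs": {
  "deltas": [
    [-8, -28, 0, 0, 0, -1],
    [-8, -28, 0, 0, 0, 0],
    [-8, -28, 0, 0, 0, 0],
    [-8, -26, 0, 0, 0, 0],
    [-6, -18, 0, 0, 0, 0]
  ]
}}

```text
t: 7.3
eef_pos: [0.5485, -0.2482, 0.4596]
ee_rot: [3.141, -0.0, -1.763]
force: [0.6, 0.3, -4.0]
width: 0.0139
```

```bash
python3 - <<'E'
from h import *
a=arm.grab_frame("scene");b=arm.grab_frame("top")
f=lambda c:cv2.resize(c[:,:,::-1],None,fx=2,fy=2,interpolation=cv2.INTER_CUBIC)
cv2.imwrite("pics/g3.png",np.hstack([f(a[130:370,110:310]),f(b[80:320,350:550])]))
print(arm.get_state()["eef_pos"])
E
```

```text
[ 0.54833446 -0.24863055  0.45949224]
```

View pics/g3.png

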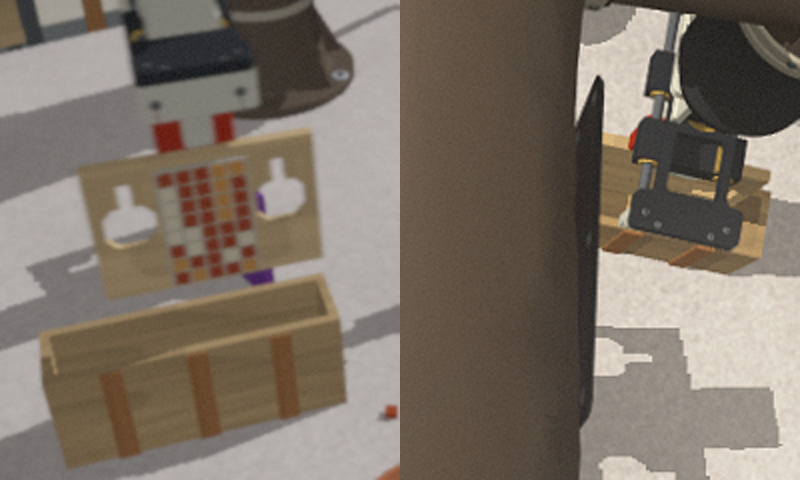

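The panel hangs upright over the crate, about 26 mm short in y. I'll centre it and start lowering it.

Request:
{"fn": "move_arm", "kwargs": {
  "deltas": [
    [1, -8, 0, 0, 0, 0],
    [1, -10, 0, 0, 0, 0],
    [0, -8, -8, 0, 0, 0],
    [0, 0, -12, 0, 0, 0],
    [0, 0, -10, 0, 0, 0]
  ]
}}

```text
t: 7.82
eef_pos: [0.5511, -0.2722, 0.4282]
ee_rot: [3.141, 0.0, -1.763]
force: [0.3, 0.8, -5.1]
width: 0.0142
```

```bash
python3 - <<'E'
from h import *
a=arm.grab_frame("scene")
cv2.imwrite("pics/g4.png",cv2.resize(a[170:370,110:310,::-1],None,fx=3,fy=3,interpolation=cv2.INTER_CUBIC))
p=arm.get_state()["eef_pos"];print(p)
w=(p[0],p[1]-.0024,-.1926);L=[(.005,s*.09,p[2]-.3165) for s in(1,-1)]
c=(.5504,-.277,-.1926)
print("bottom corners",((proj("scene",world(w,L))-[110,170])*3).round().tolist(),"rim",((proj("scene",world(c,[(a,b,.1) for a in(.025,-.025) for b in(.115,-.115)]))-[110,170])*3).round().tolist())
E
```

```text
[ 0.55061386 -0.27167455  0.42571108]
bottom corners [[448.0, 328.0], [124.0, 396.0]] rim [[495.0, 355.0], [76.0, 444.0], [475.0, 302.0], [73.0, 384.0]]
```

View pics/g4.png

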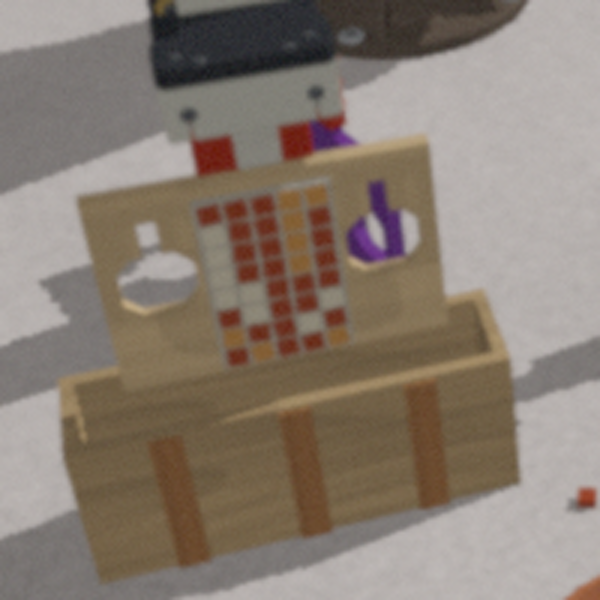

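Panel corners and rim match the predictions to about 2 px, with the panel over the bay. I'll lower it to the floor.

Request:
{"fn": "move_arm", "kwargs": {
  "deltas": [
    [0, -3, -12, 0, 0, 0],
    [0, 0, -15, 0, 0, 0],
    [0, 0, -15, 0, 0, 0],
    [0, 0, -15, 0, 0, 0],
    [0, 0, -12, 0, 0, 0]
  ]
}}

```text
t: 8.28
eef_pos: [0.5508, -0.2746, 0.3591]
ee_rot: [3.141, 0.0, -1.762]
force: [-0.7, 0.9, -4.1]
width: 0.014
```

Request:
{"fn": "move_arm", "kwargs": {
  "deltas": [
    [0, 0, -8, 0, 0, 0],
    [0, 0, -8, 0, 0, 0],
    [0, 0, -6, 0, 0, 0],
    [0, 0, -4, 0, 0, 0],
    [0, 0, -2, 0, 0, 0]
  ]
}}

```text
t: 8.7
eef_pos: [0.5509, -0.2747, 0.3323]
ee_rot: [3.141, -0.0, -1.762]
force: [-0.3, 0.4, -3.7]
width: 0.0141
```

Another small lowering until contact.

Request:
{"fn": "move_arm", "kwargs": {
  "deltas": [
    [0, 0, -2, 0, 0, 0],
    [0, 0, -2, 0, 0, 0],
    [0, 0, -1, 0, 0, 0],
    [0, 0, -1, 0, 0, 0],
    [0, 0, -1, 0, 0, 0]
  ]
}}

```text
t: 9.12
eef_pos: [0.5509, -0.2748, 0.3258]
ee_rot: [-3.141, -0.0, -1.762]
force: [-0.2, -0.2, -4.6]
width: 0.0138
```

Request:
{"fn": "move_arm", "kwargs": {
  "deltas": [
    [0, 0, -1, 0, 0, 0],
    [0, 0, -1, 0, 0, 0],
    [0, 0, -1, 0, 0, 0],
    [0, 0, 0, 0, 0, 0],
    [0, 0, 0, 0, 0, 0]
  ]
}}

```text
t: 9.53
eef_pos: [0.5509, -0.275, 0.3247]
ee_rot: [-3.14, -0.001, -1.762]
force: [-3.9, 0.9, 8.7]
width: 0.014
```

Floor contact at the expected height (+8.7 N). Now I'll release.

Request:
{"fn": "move_arm", "kwargs": {
  "deltas": [
    [0, 0, 0.5, 0, 0, 0],
    [0, 0, 0, 0, 0, 0],
    [0, 0, 0, 0, 0, 0],
    [0, 0, 0, 0, 0, 0],
    [0, 0, 0, 0, 0, 0]
  ],
  "claw": 0
}}

```text
t: 9.95
eef_pos: [0.5509, -0.2747, 0.323]
ee_rot: [3.142, 0.0, -1.762]
force: [1.1, -0.2, 0.1]
width: 0.0414
```

Request:
{"fn": "move_arm", "kwargs": {
  "deltas": [
    [0, 0, 0, 0, 0, 0],
    [0, 0, 0, 0, 0, 0],
    [0, 0, 0, 0, 0, 0],
    [0, 0, 0, 0, 0, 0],
    [0, 0, 0, 0, 0, 0]
  ]
}}

```text
t: 10.37
eef_pos: [0.5509, -0.2747, 0.3231]
ee_rot: [3.141, -0.0, -1.762]
force: [0.4, 0.2, 0.3]
width: 0.0748
```

Request:
{"fn": "move_arm", "kwargs": {
  "deltas": [
    [0, 0, 0, 0, 0, 0],
    [0, 0, 0, 0, 0, 0],
    [0, 0, 0, 0, 0, 0],
    [0, 0, 0, 0, 0, 0],
    [0, 0, 0, 0, 0, 0]
  ]
}}

```text
t: 10.78
eef_pos: [0.5509, -0.2747, 0.3232]
ee_rot: [-3.142, 0.0, -1.762]
force: [0.4, 1.2, 0.3]
width: 0.0874
```

```bash
python3 - <<'E'
from h import *
a=arm.grab_frame("scene")
cv2.imwrite("pics/g5.png",cv2.resize(a[170:370,110:310,::-1],None,fx=3,fy=3,interpolation=cv2.INTER_CUBIC))
E
```

```text
(no output)
```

View pics/g5.png

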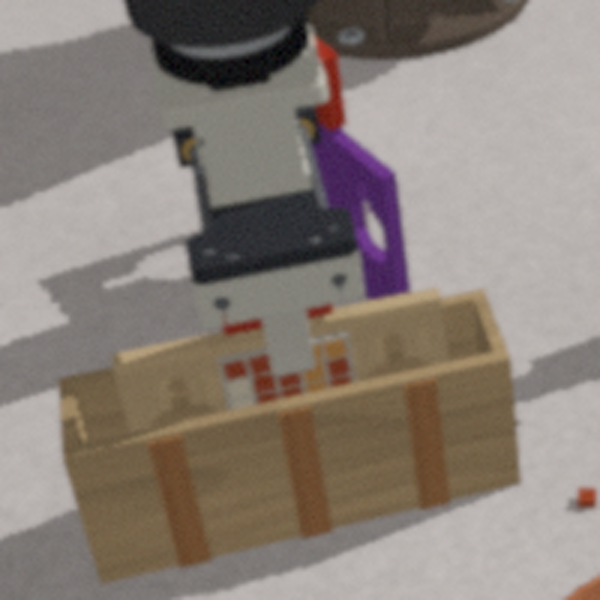

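The panel stands in the bay with the fingers open around the tab. I'll back off straight up.

Request:
{"fn": "move_arm", "kwargs": {
  "deltas": [
    [0, 0, 6, 0, 0, 0],
    [0, 0, 12, 0, 0, 0],
    [0, 0, 18, 0, 0, 0],
    [0, 0, 22, 0, 0, 0],
    [0, 0, 25, 0, 0, 0]
  ]
}}

```text
t: 11.25
eef_pos: [0.5506, -0.2746, 0.4067]
ee_rot: [3.14, 0.0, -1.762]
force: [-0.2, 0.2, 0.9]
width: 0.0879
```

Request:
{"fn": "move_arm", "kwargs": {
  "deltas": [
    [0, 0, 25, 0, 0, 0],
    [0, 0, 25, 0, 0, 0],
    [0, 0, 20, 0, 0, 0],
    [0, 0, 10, 0, 0, 0],
    [0, 0, 0, 0, 0, 0]
  ]
}}

```text
t: 11.67
eef_pos: [0.551, -0.2749, 0.4892]
ee_rot: [-3.137, -0.0, -1.762]
force: [-0.1, 0.4, 1.0]
width: 0.0875
```

```bash
python3 - <<'E'
from h import *
a=arm.grab_frame("scene")
cv2.imwrite("pics/g6.png",cv2.resize(a[130:370,110:530,::-1],None,fx=1.9,fy=1.9,interpolation=cv2.INTER_CUBIC))
c=(.5509,-.277,-.1926)
print(((proj("scene",world(c,[(.005,.09,.133),(.005,-.09,.133),(.007,.03,.193),(.007,-.03,.193)]))-[110,130])*1.9).round().tolist())
d=cv2.absdiff(cv2.imread("pics/scene0.png")[150:245,440:515],a[150:245,440:515,::-1]);print("blue area diff",d.mean(), d.max())
E
```

```text
[[279.0, 265.0], [70.0, 307.0], [203.0, 225.0], [130.0, 239.0]]
blue area diff 2.191812865497076 24
```

View pics/g6.png

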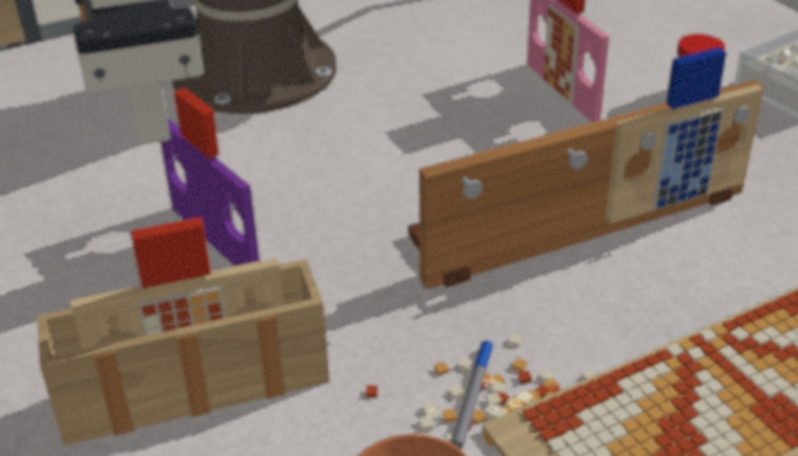

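The panel stands in the crate, with its tab top at about (133,230)–(205,220) against a predicted upright (130,239)–(203,225). The blue panel is unchanged and the arm is clear.

```bash
python3 -c "
from station import arm
print(arm.job_done())"
```

```text
the job is handed in; nothing more can be done
None
```

The terracotta panel is standing in the crate, tab up, and the job was handed in at about 12 s of robot time, of the 43 s allowed. I gripped it by the tab and raised it 38 mm on the studs. I then drew it about 65 mm off along the stand's +x and lowered it until it touched the crate floor (8.7 N at the wrist). Only then did I open the fingers, and I backed off straight up.

**Panel in the crate:** in the last picture it stands in the bay at, or within a few degrees of, upright. Its tab top is 3 to 5 pixels from where an exactly upright panel would show, so it may lean slightly. I did not measure the lean further.

**Blue panel:** its part of the picture shows no change from the start (mean difference about 2 grey levels, which is noise).

**Gripper:** it is open and about 165 mm above where it let go, touching nothing. No check failed, and `job_done()` gave no verdict.

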